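Slide the plaster insert into the modelling board

TASK

A round white plaster insert lies loose on the wooden modelling board, next to the round recess it belongs in. Push it with your fingertips across the board, never lifting it off, until it slides over the edge of the recess and drops in, lying flat and flush with the board. Leave the jar, the beaker and the modelling knife around the board where they are.

Things in the scene. Friction and masses are not known exactly. Their poses are not given: they have to be found in the camera images.
- board: Wooden modelling board, fixed to the table, 280 (its x) by 170 (its y) by 22 mm high, turned any way. Origin: centre of its underside, on the table; z up. Flat top 22 mm above the table, no raised edge. A round recess with a dark floor, 96 mm in diameter, 10 mm deep, is centred at x = +70 mm, y = 0; the insert starts on the other half (x -80 to -50 mm, y within 25 mm).
- recess (a point): Centre of the recess's floor, 12 mm above the table and 10 mm below the board's top.
- insert: White plaster disc, 92 mm in diameter, 10 mm thick, 60 to 110 g, loose, flat on the board. Origin: centre of its underside; z up. Pushed on its edge it slides, tips as its middle passes the recess's edge, and drops in flat once over the recess (2 mm of play all round), its top then level with the board's. If its back edge still rests on the board, push that edge farther.
- jar: Bystander: glass jar with blue lid, 52 mm across, 75 mm high, standing on the table beside the board. Origin: centre of its underside.
- beaker: Bystander: terracotta beaker, 60 mm across, 65 mm high, standing on the table beside the board. Origin: centre of its underside.
- knife: Bystander: modelling knife with wooden handle and steel blade, about 160 mm long, 16 mm wide, 10 mm high, lying on the table beside the board. Origin: near the middle of its length, on its underside; the blade points to its +x.
Things that resemble listed ones, but are neither listed nor needed, are in the scene too. Of the things like the insert, leave any that is pink or purple; of the rest the smaller one is meant.

How it is judged:
At the end, for the whole second after the job is handed in: The insert lies at rest in the recess: its centre within 4 mm of the recess's centre, its top within 2 mm of the board's top, tilted less than 0.04 rad (horizontal distance between insert and recess below 0.004 m and z of insert in the frame of board between 0.01 and 0.014 m and angle between insert's own z axis and vertical below 0.04 rad and linear speed of insert below 0.02 m/s); the robot touches nothing.
It fails at once if the insert is lifted: its centre rises more than 10 mm above where it lies on the board's top (z of insert in the frame of board above 0.032 m).
It fails at once if the insert is pushed off the board (its centre falls below the recess's floor by more than 5 mm) (z of insert in the frame of board below 0.007 m).
It fails at once if the lidded jar is disturbed (moved more than 12 mm) or tipped by more than 0.3 rad (distance of jar from where it was at the start of the episode above 0.012 m or angle between jar's own z axis and vertical above 0.3 rad).
It fails at once if the clay beaker is disturbed (moved more than 12 mm) or tipped by more than 0.3 rad (distance of beaker from where it was at the start of the episode above 0.012 m or angle between beaker's own z axis and vertical above 0.3 rad).
It fails at once if the modelling knife is disturbed (moved more than 12 mm) (distance of knife from where it was at the start of the episode above 0.012 m).
It also fails if it takes over 37 s, if anything falls off the work surface, if the arm or the gripper's body presses on something with over 40 N, if the wrist force passes 120 N, or if a joint passes its speed limit or range.

ROBOT

A 6-joint arm with a two-finger parallel gripper is mounted at the origin on the work surface. World frame = base frame: x ahead of the robot, y to its left, z up, the work surface at z = 0. Lengths are in m, angles in rad, forces in N, time in s.
With the tool pointing down it reaches from about 0.375 to 0.825 m from the base axis. Payload 5.5 kg.
Tool frame: the origin (TCP) lies at the very end of the fingers, on their centre line; the grasp point (between the pads) lies 19 mm behind it; z points along the fingers, y is the direction in which the jaws open and shut (so a half turn about z gives the same grasp; the last joint's range is limited). The gripper opens to 85 mm and grips with 20 to 120 N. Pads are 22 mm wide; open, the fingers measure 114 mm over their backs; the gripper's body (76 mm by 85 mm) begins 54 mm behind the grasp point. The pads swing forward as they close: fully open they stand 13 mm farther back than shut.
Start: joints at [-1.249, 0.314, -0.047, 1.21, 0, 1.571], TCP at [0.19, -0.569, 0.231] pointing down, gripper open.
Joint ranges: [-2.67, 2.67], [-0.69, 1.73], [-1.03, 1.25], [-2.08, 2.16], [-1.42, 1.45], [-3.14, 3.14]. Speed limits (rad/s): [2.39, 2.39, 3.01, 3.14, 3.14, 3.14].

INTERFACE

Orientations are given as a unit quaternion [x, y, z, w].
In Python, from cell import bot gives the robot as it stands.
- The arm moves only by the tool play_rows, never from a script. Its argument "steps" is a list of rows, each an object with "travel": the shift along the tool's x, y, z in m, a list of three; "yaw": the turn about the tool's z in rad; "hand": the opening, from -1 (shut) to 1 (fully open). A call has 1 to 20 rows; each row is the pose to reach, as a shift and turn from the pose measured when the call began, along the tool's axes at that moment; what a row does not reach only later rows make up. A row lasts 1/10 s, in which the tool goes at most 50 mm and 8.59 degrees, less where a joint would pass 70% of its speed; a pose out of reach is approached as far as the arm can. A call with a gripper value outside its range is refused whole. The fingers move at their own pace and stop on an object; the grip force is fixed at half the most. Time passes only in rows, so rows that repeat a pose let the fingers close. It gives the time, the measured TCP pose, the force and the opening at its end, in the units of the state.
- bot.get_obs(): the state, without advancing time (a new reading comes with each control period).
- bot.capture(name): name is "scene" or "top"; returns the picture (384x512x3 uint8, blue, green, red); there is no depth.
- bot.calibration(name): a dict with "vertical_fov" (degrees; the focal length in pixels is half the picture's height over the tangent of half this angle, whatever the lens; pixels are square), "cx", "cy" (the principal point, pixels), "k1" (the pictures are not rectified: a ray, as slopes to the right and down, at radius r is drawn at 1 + k1 r^2 times it, then the intrinsics apply), "xyz" and "rotation" of the camera in the world. Camera axes: x right, y up, looking along -z (the intrinsics and any distortion apply to the point x, -y, -z); pixel columns grow to the right and rows downward; lengths in m; the calibration is good to about 2 mm. A picture is of the moment at which its call begins. calibration takes no time and is no camera call.
- bot.sign_off(): hands the job in, once; it reports no verdict.
The state is a dict: "time": time; "qpos": joint angles; "dq": joint speeds; "joint_efforts": joint torques, N m; "tcp_pos": TCP position; "tcp_rot": TCP orientation; "force": force on the tool from outside, world axes, zero at the start; "torque": the same for the moment, N m; "grip_width": finger opening in m.
Only numpy, scipy, OpenCV 4.12 (cv2) and the standard library are available. Lean on these libraries where they do the work, as an engineer would, in place of code of your own. Each camera call takes 0.05 s, during which the arm holds its last target.

## Working session

There is one attempt and no reset: what is moved stays moved. The work goes in short steps, Python scripts to look and compute and a tool call to move; the robot and the scene stay as the last step left them, time stands still between calls to the robot, and variables do not carry over. Pictures are saved under pics/ and viewed, and the job is handed in when it is done.

Besides the shell and the picture viewer there is one more tool, called after "Request:" by a JSON object that holds its "api" and its "payload". play_rows: Moves the arm, as the interface text tells. Its arguments: {"type":"object","properties":{"steps":{"type":"array"}},"required":["steps"]}

```bash
mkdir -p pics; ls; python3 - <<'E'
from cell import bot
import cv2
print(bot.get_obs())
for n in ("scene","top"):
    print(n,bot.calibration(n)); cv2.imwrite(f"pics/{n}0.png",bot.capture(n))
E
```

```text
pics
{'time': 0.0, 'qpos': array([-1.24895969e+00,  3.14200108e-01, -4.80723536e-02,  1.21017284e+00,
       -1.15469022e-05,  1.57078223e+00]), 'dq': array([ 0.0008954 ,  0.00100202, -0.00030852,  0.00102717,  0.00110063,
        0.00048983]), 'joint_efforts': array([ 5.94312405e-04, -5.39589107e+01,  3.39748979e+01,  1.90422626e-02,
       -1.56068622e-04,  8.47440646e-06]), 'tcp_pos': array([ 0.1896043 , -0.56866181,  0.23045303]), 'tcp_rot': array([ 9.87079097e-01,  1.60231637e-01, -1.37796485e-04, -8.12911936e-04]), 'force': array([-0.22866109,  0.17932043,  0.04197677]), 'torque': array([-1.89744079e-05, -2.90207869e-02, -8.74413722e-03]), 'grip_width': 0.08519760276337444}
scene {'vertical_fov': 43.201650180375744, 'cx': 255.88955052887434, 'cy': 190.23067820192475, 'k1': 0.003455521935703418, 'xyz': array([1.28772891, 0.22885896, 0.88325676]), 'rotation': array([0.22315917, 0.28364422, 0.74173467, 0.56531019])}
top {'vertical_fov': 51.99234285783319, 'cx': 252.97955245246243, 'cy': 188.4266171666383, 'k1': 0.028434034473246935, 'xyz': array([0.44542347, 0.03378723, 0.8610986 ]), 'rotation': array([ 0.0457269 , -0.03604179, -0.70251388,  0.70928435])}
```

View pics/scene0.png

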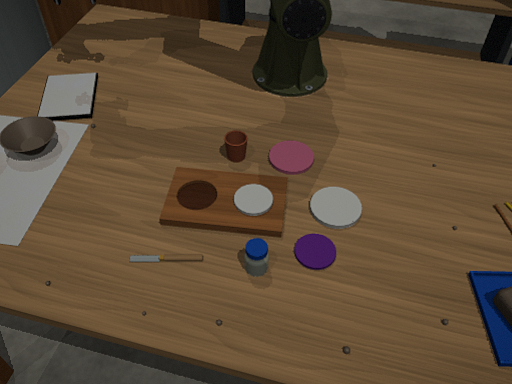

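View pics/top0.png

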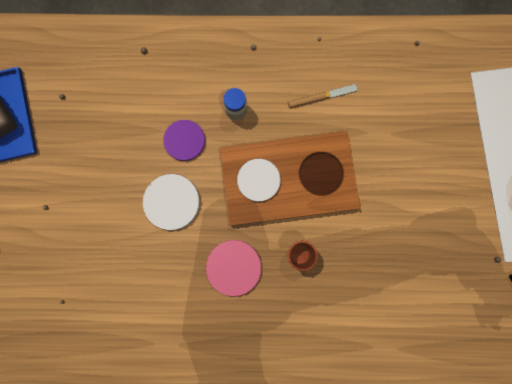

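The top view shows the insert at about (259,180) and the recess at (321,174). The jar is at (235,100), the beaker at (303,256) and the knife at (323,97). The large white disc at (171,202), the pink one and the purple one are decoys.

```bash
cat > h.py <<'E'
import cv2, numpy as np
from scipy.spatial.transform import Rotation as R
def cam(c):
    f=192/np.tan(np.radians(c['vertical_fov']/2))
    return f,R.from_quat(c['rotation']).as_matrix(),np.array(c['xyz'])
def ray(c,px,z):
    f,M,o=cam(c); px=np.asarray(px,float).reshape(-1,2)
    d=(px-[c['cx'],c['cy']])/f
    u=d.copy()
    for _ in range(10): u=d/(1+c['k1']*(u**2).sum(1,keepdims=True))
    v=np.c_[u[:,0],-u[:,1],-np.ones(len(u))]@M.T
    return o+v*((z-o[2])/v[:,2])[:,None]
def blob(mask,near):
    cs,_=cv2.findContours(mask.astype(np.uint8),cv2.RETR_EXTERNAL,cv2.CHAIN_APPROX_NONE)
    cs=[c for c in cs if cv2.contourArea(c)>60]
    return min(cs,key=lambda c:np.linalg.norm(c.reshape(-1,2).mean(0)-near)).reshape(-1,2)
def circ(P):
    A=np.c_[2*P[:,:2],np.ones(len(P))]; s=np.linalg.lstsq(A,(P[:,:2]**2).sum(1),rcond=None)[0]
    return s[:2],2*np.sqrt(s[2]+s[0]**2+s[1]**2)
E
cat > m.py <<'E'
from h import *
from cell import bot
near={'top':dict(i=(259,180),r=(321,174),j=(235,97),b=(303,256),k=(323,97)),'scene':dict(i=(253,199),r=(197,195),j=(257,248),b=(236,140),k=(167,259))}
for n in near:
    im=cv2.imread(f'pics/{n}0.png'); c=bot.calibration(n); h=cv2.cvtColor(im,cv2.COLOR_BGR2HSV)
    H,S,V=[h[...,k].astype(int) for k in range(3)]
    q=near[n]
    print(n,[im[y,x].tolist() for x,y in q.values()])
    w=blob((S<60)&(V>110),q['i']); print('insert',circ(ray(c,w,.032)))
    r=blob(V<70,q['r']); print('recess',circ(ray(c,r,.022)),len(r))
    j=blob((H>105)&(H<125)&(S>180)&(V>70),q['j']); print('jar',circ(ray(c,j,.075)))
    print('beaker',ray(c,q['b'],.03)[0],'knife',ray(c,q['k'],.005)[0])
    d=cv2.resize(im,None,fx=1.5,fy=1.5); 
    for t in (w,r,j): cv2.polylines(d,[(t*1.5).astype(np.int32)],True,(0,255,0),1)
    cv2.imwrite(f'pics/{n}_m.png',d)
c=bot.calibration('top')
P=ray(c,[(220,147),(348,132),(359,210),(229,226)],.022); print(P[:,:2], np.linalg.norm(np.diff(P,axis=0),axis=1))
print('knife',ray(c,[(289,104),(357,88)],.005)[:,:2])
E
python3 m.py
```

```text
top [[199, 205, 209], [25, 43, 78], [175, 89, 53], [40, 66, 132], [62, 103, 141]]
insert (array([0.56096217, 0.03468843]), np.float64(0.0896834179223274))
recess (array([ 0.96515252, -0.44251072]), np.float64(0.10696695091685848)) 182
jar (array([0.68736495, 0.5551244 ]), np.float64(0.14322439265938136))
beaker [ 0.4015526  -0.05969994  0.03      ] knife [ 0.75232524 -0.10859875  0.005     ]
scene [[138, 144, 143], [13, 24, 49], [112, 48, 16], [18, 34, 66], [47, 70, 91]]
insert (array([0.56259869, 0.03468155]), np.float64(0.08904905099539642))
recess (array([ 0.57946307, -0.09979183]), np.float64(0.09214564848261309)) 98
jar (array([0.72646069, 0.08661466]), np.float64(0.04301195409488715))
beaker [ 0.37770984 -0.06239475  0.03      ] knife [ 0.75992613 -0.10385559  0.005     ]
[[ 0.63291026  0.11843318]
 [ 0.66798789 -0.15913472]
 [ 0.49883514 -0.17945938]
 [ 0.46214088  0.09588872]] [0.27977559 0.17036943 0.27778237]
knife [[ 0.73586653 -0.03262925]
 [ 0.77331376 -0.18454916]]
```

```bash
sed -i "s/blob(V<70,q/blob(V<(95 if n=='top' else 70),q/; s/(H<125)&(S>180)&(V>70)/(H<125)\&(S>150)\&(V>(120 if n=='top' else 60))/" m.py; cat >>m.py <<'E'
ce=P.mean(0)[:2]; ax=(P[1]-P[0]+P[2]-P[3])[:2]; ax/=np.linalg.norm(ax); print('ctr',ce,'ax',ax,'recess exp',ce+.07*ax,'yaw',np.arctan2(ax[1],ax[0]))
E
python3 m.py
```

```text
top [[199, 205, 209], [25, 43, 78], [175, 89, 53], [40, 66, 132], [62, 103, 141]]
insert (array([0.56096217, 0.03468843]), np.float64(0.0896834179223274))
recess (array([ 0.5777583, -0.0995872]), np.float64(0.09251678425575359)) 122
jar (array([0.72292734, 0.08566387]), np.float64(0.041356560474112944))
beaker [ 0.4015526  -0.05969994  0.03      ] knife [ 0.75232524 -0.10859875  0.005     ]
scene [[138, 144, 143], [13, 24, 49], [112, 48, 16], [18, 34, 66], [47, 70, 91]]
insert (array([0.56259869, 0.03468155]), np.float64(0.08904905099539642))
recess (array([ 0.57946307, -0.09979183]), np.float64(0.09214564848261309)) 98
jar (array([0.72846622, 0.0876006 ]), np.float64(0.04607077032883673))
beaker [ 0.37770984 -0.06239475  0.03      ] knife [ 0.75992613 -0.10385559  0.005     ]
[[ 0.63291026  0.11843318]
 [ 0.66798789 -0.15913472]
 [ 0.49883514 -0.17945938]
 [ 0.46214088  0.09588872]] [0.27977559 0.17036943 0.27778237]
knife [[ 0.73586653 -0.03262925]
 [ 0.77331376 -0.18454916]]
ctr [ 0.56546854 -0.03106805] ax [ 0.12872617 -0.99168018] recess exp [ 0.57447938 -0.10048566] yaw -1.4417119750650853
```

View pics/top_m.png

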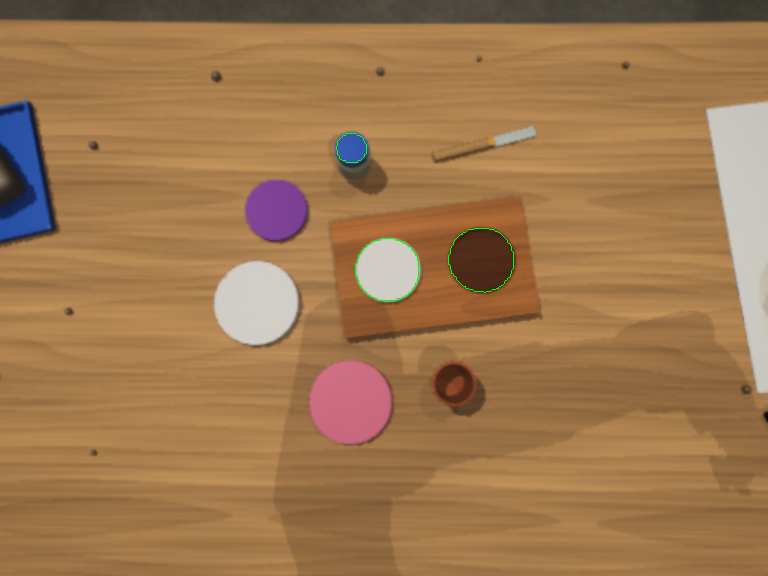

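```bash
cat > t.py <<'E'
import sys; from h import *
from cell import bot
# usage: t.py x y z ang : shift in tool axes to world xyz with tool x at heading ang
def rel(x,y,z,a):
    o=bot.get_obs(); M=R.from_quat(o['tcp_rot']).as_matrix()
    cur=np.arctan2(M[1,0],M[0,0]); d=-(a-cur)
    print('cur',o['tcp_pos'].round(4),round(cur,4),'F',o['force'].round(1),'grip',round(o['grip_width'],4),'t',round(o['time'],2),'tilt',M[:2,2].round(4))
    print('travel',(M.T@(np.array([x,y,z])-o['tcp_pos'])).round(4),'yaw',round((d+np.pi)%(2*np.pi)-np.pi,4))
if __name__=='__main__': rel(*map(float,sys.argv[1:]))
E
python3 - <<'E'
import numpy as np
i=np.array([.5617,.0347]); r=np.array([.5777,-.0998]); u=(r-i); L=np.linalg.norm(u);u/=L
print(L,u,np.arctan2(-u[1],-u[0])); print('appr',i-.068*u,'end',r-.0524*u)
E
python3 t.py 0.554 0.1022 0.12 1.6892
```

```text
0.1354483296316348 [ 0.11812623 -0.99299859] 1.6891990106870665
appr [0.55366742 0.1022239 ] end [ 0.57151019 -0.04776687]
cur [ 0.1896 -0.5687  0.2305] 0.3219 F [ 0.5 -0.4  0.6] grip 0.0856 t 0.1 tilt [-0.0005  0.0014]
travel [ 0.5579 -0.521   0.1113] yaw -1.3673
```

Request:
{"api": "play_rows", "payload": {"steps": [{"travel": [0.037, -0.034, 0], "yaw": -0.09, "hand": 0}, {"travel": [0.073, -0.068, 0], "yaw": -0.18, "hand": 0}, {"travel": [0.11, -0.102, 0], "yaw": -0.27, "hand": 0}, {"travel": [0.146, -0.137, 0], "yaw": -0.36, "hand": 0}, {"travel": [0.183, -0.171, 0], "yaw": -0.45, "hand": 0}, {"travel": [0.22, -0.205, 0], "yaw": -0.54, "hand": 0}, {"travel": [0.256, -0.239, 0], "yaw": -0.63, "hand": 0}, {"travel": [0.293, -0.273, 0], "yaw": -0.72, "hand": 0}, {"travel": [0.33, -0.308, 0], "yaw": -0.81, "hand": 0}, {"travel": [0.366, -0.342, 0], "yaw": -0.9, "hand": 0}, {"travel": [0.403, -0.376, 0], "yaw": -0.99, "hand": 0}, {"travel": [0.44, -0.41, 0], "yaw": -1.08, "hand": 0}, {"travel": [0.476, -0.444, 0], "yaw": -1.17, "hand": 0}, {"travel": [0.513, -0.479, 0], "yaw": -1.26, "hand": 0}, {"travel": [0.558, -0.521, 0.0], "yaw": -1.367, "hand": 0}, {"travel": [0.558, -0.521, 0.04], "yaw": -1.367, "hand": 0}, {"travel": [0.558, -0.521, 0.08], "yaw": -1.367, "hand": 0}, {"travel": [0.558, -0.521, 0.111], "yaw": -1.367, "hand": 0}, {"travel": [0.558, -0.521, 0.111], "yaw": -1.367, "hand": 0}, {"travel": [0.558, -0.521, 0.111], "yaw": -1.367, "hand": 0}]}}

```text
time: 2.1
tcp_pos: [0.5537, 0.1021, 0.1204]
tcp_rot: [0.664, 0.748, -0.0, -0.001]
force: [0.4, -0.8, -0.0]
grip_width: 0.0425
```

```bash
python3 t.py 0.554 0.1022 0.04 1.6892; python3 -c "
from cell import bot;import cv2
cv2.imwrite('pics/s1.png',cv2.resize(bot.capture('scene')[80:300,120:400],None,fx=2.5,fy=2.5))"
```

```text
cur [0.5537 0.1021 0.1204] 1.6887 F [ 0.4 -0.8 -0. ] grip 0.0425 t 2.1 tilt [-0.002   0.0011]
travel [-0.      0.0005  0.0804] yaw -0.0005
```

View pics/s1.png

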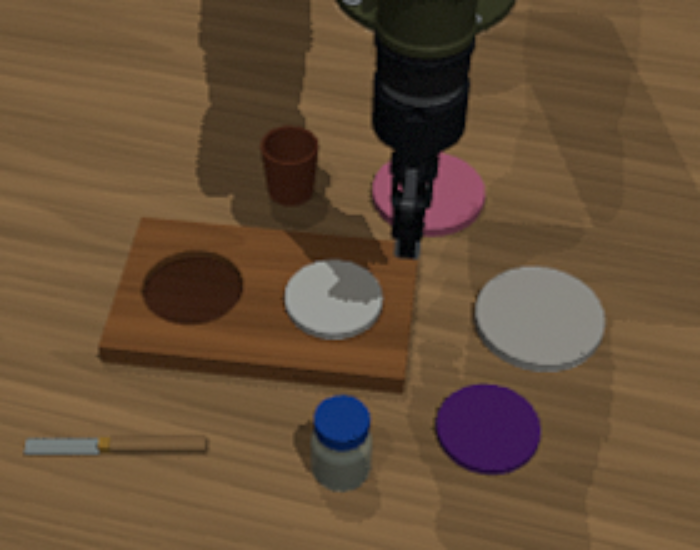

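The gripper is above the board's end, behind the insert (tips at about (405,255) in the crop), and nothing else has moved. Next I descend beside the insert.

Request:
{"api": "play_rows", "payload": {"steps": [{"travel": [0, 0, 0.04], "yaw": 0, "hand": 0}, {"travel": [0, 0, 0.075], "yaw": 0, "hand": 0}, {"travel": [0, 0, 0.09], "yaw": 0, "hand": 0}, {"travel": [0, 0, 0.094], "yaw": 0, "hand": 0}, {"travel": [0, 0, 0.094], "yaw": 0, "hand": 0}]}}

```text
time: 2.65
tcp_pos: [0.5563, 0.1024, 0.0292]
tcp_rot: [0.664, 0.747, 0.002, 0.0]
force: [0.4, 0.3, -0.4]
grip_width: 0.0427
```

```bash
python3 t.py 0.554 0.1022 0.022 1.6892; python3 -c "
from cell import bot;import cv2
cv2.imwrite('pics/s2.png',cv2.resize(bot.capture('scene')[130:260,150:330],None,fx=4,fy=4))"
```

```text
cur [0.5563 0.1024 0.0292] 1.6882 F [ 0.4  0.3 -0.4] grip 0.0427 t 2.65 tilt [0.0029 0.0021]
travel [ 0.0001 -0.0023  0.0072] yaw -0.001
```

View pics/s2.png

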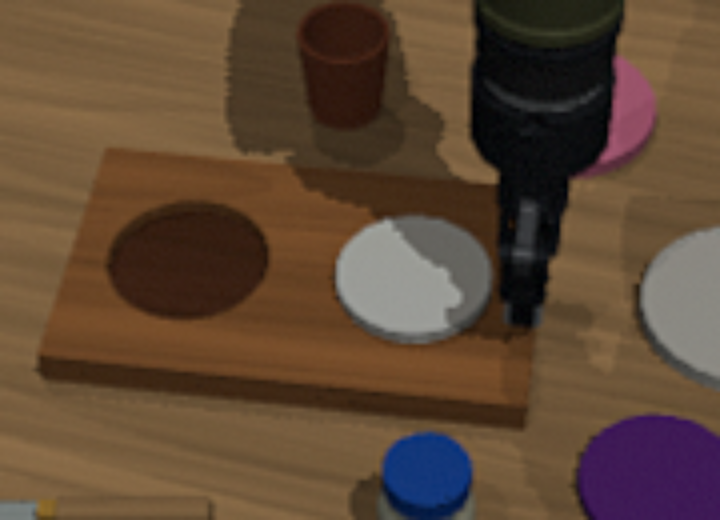

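```bash
python3 - <<'E'
from h import *
from cell import bot
c=bot.calibration('scene')
for z in (.022,.028,.034,.04): print(z,ray(c,[(277,211),(280,211.2),(284,211)],z)[:,:2].round(4).tolist())
E
```

```text
0.022 [[0.5782, 0.0966], [0.5769, 0.1035], [0.5738, 0.1122]]
0.028 [[0.5831, 0.0976], [0.5818, 0.1043], [0.5788, 0.1131]]
0.034 [[0.5881, 0.0985], [0.5868, 0.1052], [0.5837, 0.1139]]
0.04 [[0.593, 0.0994], [0.5917, 0.1061], [0.5887, 0.1147]]
```

Request:
{"api": "play_rows", "payload": {"steps": [{"travel": [0, -0.002, 0.002], "yaw": 0, "hand": 0}, {"travel": [0, -0.002, 0.004], "yaw": 0, "hand": 0}, {"travel": [0, -0.002, 0.004], "yaw": 0, "hand": 0}]}}

```text
time: 3.0
tcp_pos: [0.5552, 0.1024, 0.0263]
tcp_rot: [0.664, 0.747, 0.003, 0.001]
force: [-0.5, 0.1, -0.0]
grip_width: 0.0425
```

```bash
python3 t.py 0.554 0.1022 0.022 1.6892
```

```text
cur [0.5552 0.1024 0.0263] 1.6883 F [-0.5  0.1 -0. ] grip 0.0425 t 3.0 tilt [0.0049 0.0025]
travel [-0.0001 -0.0012  0.0043] yaw -0.0009
```

Request:
{"api": "play_rows", "payload": {"steps": [{"travel": [0, -0.001, 0.002], "yaw": 0, "hand": 0}, {"travel": [0, -0.001, 0.004], "yaw": 0, "hand": 0}, {"travel": [0, -0.001, 0.004], "yaw": 0, "hand": 0}, {"travel": [0, -0.001, 0.004], "yaw": 0, "hand": 0}]}}

```text
time: 3.4
tcp_pos: [0.554, 0.1022, 0.0221]
tcp_rot: [0.664, 0.747, 0.002, 0.001]
force: [0.1, -0.1, 0.7]
grip_width: 0.0426
```

```bash
python3 t.py 0.554 0.1022 0.019 1.6892
```

```text
cur [0.554  0.1022 0.0221] 1.6883 F [ 0.1 -0.1  0.7] grip 0.0426 t 3.4 tilt [0.0045 0.0024]
travel [-0.     -0.0001  0.0031] yaw -0.0009
```

Request:
{"api": "play_rows", "payload": {"steps": [{"travel": [0, 0, 0.002], "yaw": 0, "hand": 0}, {"travel": [0, 0, 0.003], "yaw": 0, "hand": 0}, {"travel": [0, 0, 0.003], "yaw": 0, "hand": 0}, {"travel": [0, 0, 0.003], "yaw": 0, "hand": 0}]}}

```text
time: 3.8
tcp_pos: [0.5543, 0.1023, 0.0202]
tcp_rot: [0.664, 0.747, 0.003, 0.001]
force: [-2.8, 0.7, 11.0]
grip_width: 0.0427
```

```bash
python3 t.py 0.5715 -0.0478 0.019 1.6892; python3 -c "
from cell import bot;import cv2
cv2.imwrite('pics/s3.png',cv2.resize(bot.capture('scene')[150:250,200:330],None,fx=6,fy=6))"
```

```text
cur [0.5543 0.1023 0.0202] 1.6883 F [-2.8  0.7 11. ] grip 0.0427 t 3.8 tilt [0.0053 0.0025]
travel [-0.1511 -0.0006  0.0009] yaw -0.0009
```

View pics/s3.png

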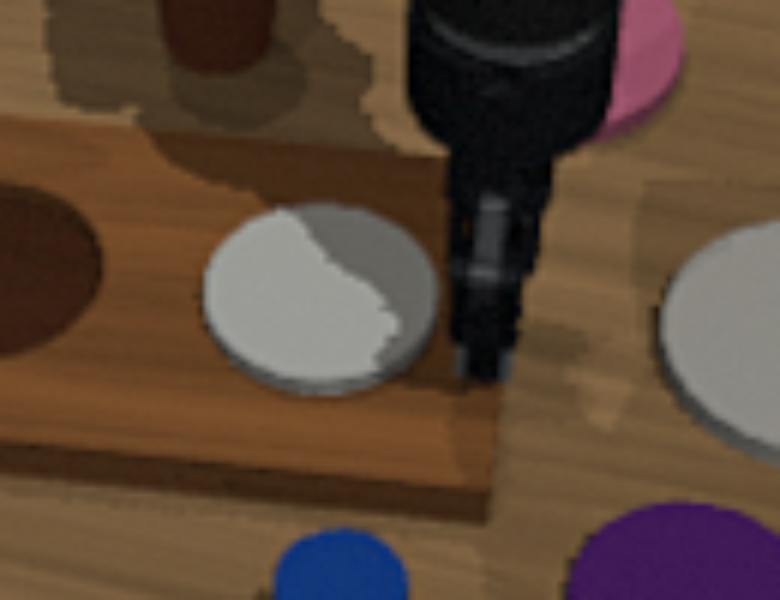

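The tips touch the board at TCP z ≈ 0.0205 (11 N). I raise about 4 mm to clear it.

Request:
{"api": "play_rows", "payload": {"steps": [{"travel": [0, 0, -0.004], "yaw": 0, "hand": 0}, {"travel": [0, 0, -0.004], "yaw": 0, "hand": 0}, {"travel": [0, 0, -0.004], "yaw": 0, "hand": 0}]}}

```text
time: 4.15
tcp_pos: [0.5545, 0.1023, 0.0242]
tcp_rot: [0.664, 0.747, 0.003, 0.001]
force: [-0.6, 0.7, -0.7]
grip_width: 0.0429
```

```bash
python3 t.py 0.5715 -0.0478 0.0245 1.6892
```

```text
cur [0.5545 0.1023 0.0242] 1.6883 F [-0.6  0.7 -0.7] grip 0.0429 t 4.15 tilt [0.0055 0.0026]
travel [-0.1511 -0.0007 -0.0006] yaw -0.0009
```

Request:
{"api": "play_rows", "payload": {"steps": [{"travel": [-0.007, 0, 0], "yaw": 0, "hand": 0}, {"travel": [-0.014, 0, 0], "yaw": 0, "hand": 0}, {"travel": [-0.021, 0, 0], "yaw": 0, "hand": 0}, {"travel": [-0.028, 0, 0], "yaw": 0, "hand": 0}, {"travel": [-0.035, 0, 0], "yaw": 0, "hand": 0}, {"travel": [-0.042, 0, 0], "yaw": 0, "hand": 0}, {"travel": [-0.049, 0, 0], "yaw": 0, "hand": 0}, {"travel": [-0.056, 0, 0], "yaw": 0, "hand": 0}, {"travel": [-0.063, 0, 0], "yaw": 0, "hand": 0}, {"travel": [-0.07, 0, 0], "yaw": 0, "hand": 0}, {"travel": [-0.075, 0, 0], "yaw": 0, "hand": 0}, {"travel": [-0.075, 0, 0], "yaw": 0, "hand": 0}]}}

```text
time: 5.35
tcp_pos: [0.5634, 0.0271, 0.0241]
tcp_rot: [0.665, 0.747, 0.003, 0.001]
force: [0.2, 0.4, 0.1]
grip_width: 0.0423
```

```bash
python3 t.py 0.5715 -0.0478 0.0245 1.6892; python3 -c "
from cell import bot;import cv2,numpy as np
a=cv2.resize(bot.capture('scene')[150:250,150:330],None,fx=4,fy=4);b=cv2.resize(bot.capture('top')[120:230,200:380],None,fx=4,fy=4)
cv2.imwrite('pics/s4.png',a);cv2.imwrite('pics/t4.png',b)"
```

```text
cur [0.5634 0.0271 0.0241] 1.6875 F [0.2 0.4 0.1] grip 0.0423 t 5.35 tilt [0.0056 0.0023]
travel [-0.0753 -0.0006 -0.0005] yaw -0.0017
```

View pics/s4.png

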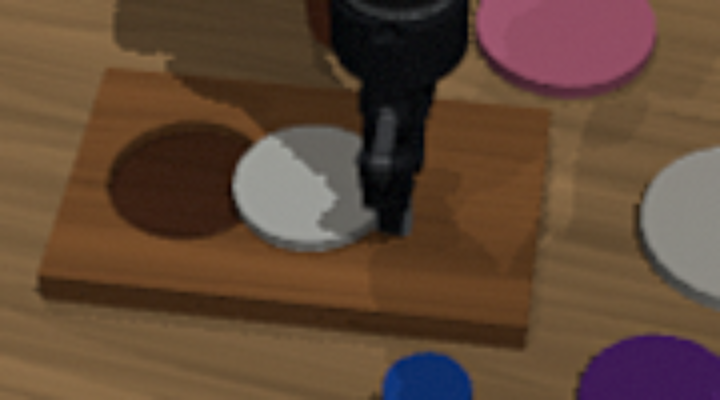

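View pics/t4.png

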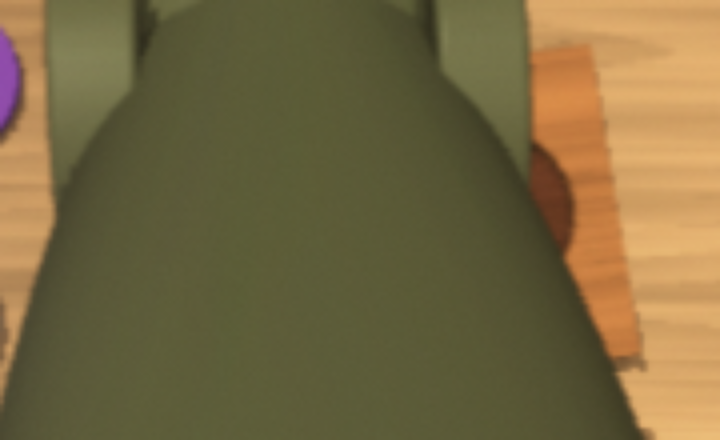

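The scene view shows the insert moving straight, with its leading edge over the recess rim at about (240,185) in the crop. The top view is blocked by the arm. I keep pushing.

Request:
{"api": "play_rows", "payload": {"steps": [{"travel": [-0.006, 0, 0], "yaw": 0, "hand": 0}, {"travel": [-0.012, 0, 0], "yaw": 0, "hand": 0}, {"travel": [-0.018, 0, 0], "yaw": 0, "hand": 0}, {"travel": [-0.023, 0, 0], "yaw": 0, "hand": 0}, {"travel": [-0.028, 0, 0], "yaw": 0, "hand": 0}, {"travel": [-0.033, 0, 0], "yaw": 0, "hand": 0}, {"travel": [-0.038, 0, 0], "yaw": 0, "hand": 0}, {"travel": [-0.043, 0, 0], "yaw": 0, "hand": 0}, {"travel": [-0.048, 0, 0], "yaw": 0, "hand": 0}, {"travel": [-0.053, 0, 0], "yaw": 0, "hand": 0}, {"travel": [-0.058, 0, 0], "yaw": 0, "hand": 0}, {"travel": [-0.062, 0, 0], "yaw": 0, "hand": 0}, {"travel": [-0.062, 0, 0], "yaw": 0, "hand": 0}]}}

```text
time: 6.75
tcp_pos: [0.5706, -0.0345, 0.024]
tcp_rot: [0.665, 0.747, 0.003, 0.001]
force: [0.2, 0.1, -0.1]
grip_width: 0.0424
```

```bash
python3 t.py 0.5715 -0.0478 0.0245 1.6892; python3 -c "
from cell import bot;import cv2,numpy as np
a=cv2.resize(bot.capture('scene')[150:250,150:330],None,fx=4,fy=4)
cv2.imwrite('pics/s5.png',a)"
```

```text
cur [ 0.5706 -0.0345  0.024 ] 1.6873 F [ 0.2  0.1 -0.1] grip 0.0424 t 6.75 tilt [0.0056 0.0023]
travel [-0.0133 -0.0007 -0.0006] yaw -0.0019
```

View pics/s5.png

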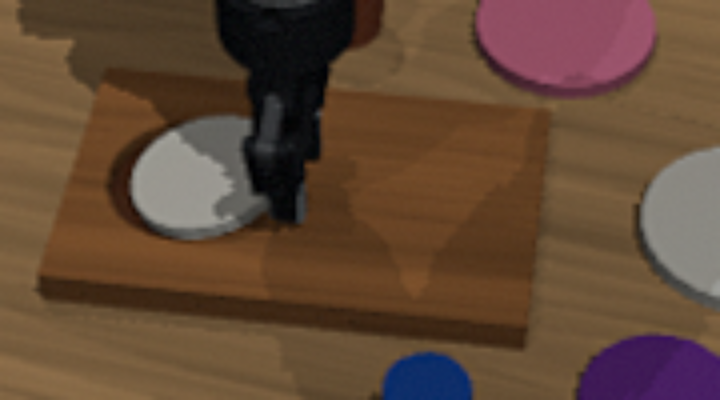

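The insert has tipped into the recess with its back edge still on the board. I push the last 14 mm.

Request:
{"api": "play_rows", "payload": {"steps": [{"travel": [-0.004, 0, 0], "yaw": 0, "hand": 0}, {"travel": [-0.008, 0, 0], "yaw": 0, "hand": 0}, {"travel": [-0.011, 0, 0], "yaw": 0, "hand": 0}, {"travel": [-0.014, -0.001, 0], "yaw": 0, "hand": 0}, {"travel": [-0.014, -0.001, 0], "yaw": 0, "hand": 0}]}}

```text
time: 7.3
tcp_pos: [0.5711, -0.0487, 0.0239]
tcp_rot: [0.665, 0.747, 0.003, 0.001]
force: [0.5, 0.1, -0.8]
grip_width: 0.0422
```

```bash
python3 t.py 0.5715 -0.0478 0.0245 1.6892; python3 -c "
from cell import bot;import cv2,numpy as np
a=cv2.resize(bot.capture('scene')[150:250,150:330],None,fx=4,fy=4)
cv2.imwrite('pics/s6.png',a)"
```

```text
cur [ 0.5711 -0.0487  0.0239] 1.6871 F [ 0.5  0.1 -0.8] grip 0.0422 t 7.3 tilt [0.0055 0.0022]
travel [ 0.0008  0.0005 -0.0006] yaw -0.0021
```

View pics/s6.png

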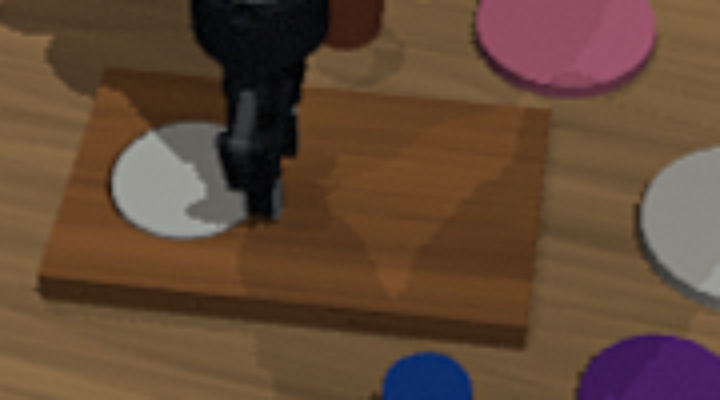

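It appears to have dropped in. I back off, lift and clear the view.

Request:
{"api": "play_rows", "payload": {"steps": [{"travel": [0.015, 0, 0], "yaw": 0, "hand": 0}, {"travel": [0.03, 0, -0.01], "yaw": 0, "hand": 0}, {"travel": [0.03, 0, -0.05], "yaw": 0, "hand": 0}, {"travel": [0.03, 0, -0.1], "yaw": 0, "hand": 0}, {"travel": [0.06, 0, -0.14], "yaw": 0, "hand": 0}, {"travel": [0.1, 0, -0.16], "yaw": 0, "hand": 0}, {"travel": [0.14, 0, -0.18], "yaw": 0, "hand": 0}, {"travel": [0.18, 0, -0.18], "yaw": 0, "hand": 0}, {"travel": [0.22, 0, -0.18], "yaw": 0, "hand": 0}, {"travel": [0.26, 0, -0.18], "yaw": 0, "hand": 0}, {"travel": [0.3, 0, -0.18], "yaw": 0, "hand": 0}, {"travel": [0.3, 0, -0.18], "yaw": 0, "hand": 0}, {"travel": [0.3, 0, -0.18], "yaw": 0, "hand": 0}]}}

```text
time: 8.65
tcp_pos: [0.5342, 0.2509, 0.2049]
tcp_rot: [0.664, 0.748, 0.003, 0.001]
force: [0.5, 0.6, -0.2]
grip_width: 0.0426
```

```bash
python3 - <<'E'
from h import *
from cell import bot
for n,near in (('scene',(195,195)),('top',(321,174))):
    im=bot.capture(n); c=bot.calibration(n); h=cv2.cvtColor(im,cv2.COLOR_BGR2HSV)
    S,V=h[...,1].astype(int),h[...,2].astype(int)
    w=blob((S<80)&(V>70),near); print(n,circ(ray(c,w,.022)))
    cv2.imwrite(f'pics/{n}7.png',cv2.resize(im,None,fx=1.5,fy=1.5))
    x,y=near; cv2.imwrite(f'pics/{n}7c.png',cv2.resize(im[y-60:y+60,x-60:x+60],None,fx=5,fy=5))
print(bot.get_obs()['tcp_pos'],bot.get_obs()['force'])
E
```

```text
scene (array([ 0.57870203, -0.09916111]), np.float64(0.09212255282049704))
top (array([ 0.57730747, -0.09917586]), np.float64(0.09156867231030631))
[0.53479737 0.24906803 0.20472206] [ 0.08726911  0.31841574 -0.39105572]
```

View pics/scene7c.png

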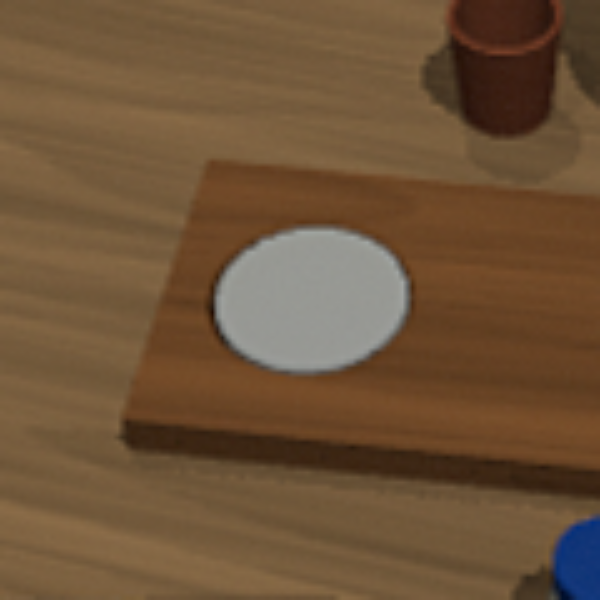

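View pics/top7.png

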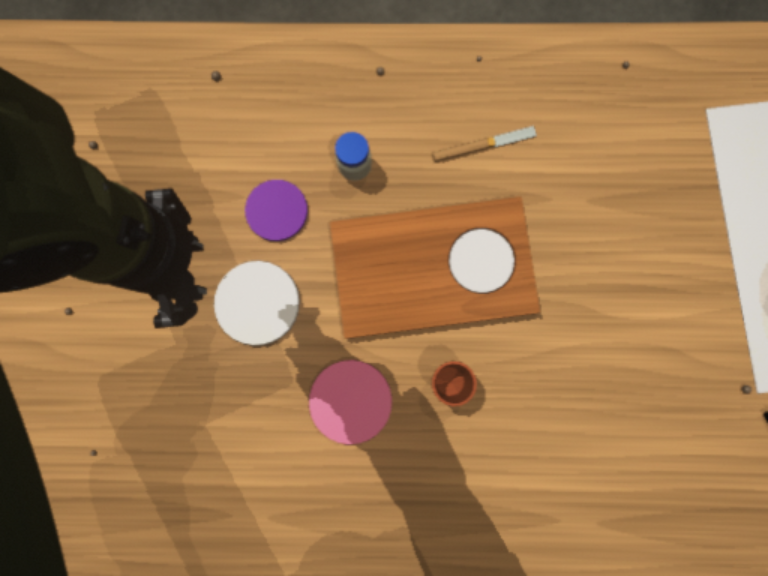

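The insert lies flat and flush in the recess, within 1 mm of the measured recess centre in both views. At (482,260) in the top view it fills the hole with an even gap. The jar, beaker and knife look unmoved, and the arm is clear.

```bash
python3 -c "
from cell import bot
print(bot.sign_off())"
```

```text
the job is handed in; nothing more can be done
None
```

The insert is in its recess, lying flat and flush with the board, and the job is handed in. I pushed it about 135 mm across the board with both half-open fingertips. It tipped over the rim, a last 14 mm push dropped it in, and I then backed the arm off and lifted it clear.

- **Insert position:** both cameras put its centre at about (0.578, -0.099), within 1 mm of the recess centre each had measured at the start. Its rim, measured at board-top height, comes out about 92 mm across with an even gap, which fits it lying flush. I did not measure height or tilt separately.
- **Bystanders:** by eye, the jar, beaker and knife look unmoved in the last top view. I did not measure their positions again.
- **Force and time:** the highest force I saw was about 11 N, when I touched the board on purpose to find the fingertip height. The clock stood at about 8.8 s of the 37 s allowed when I handed in.
- **Disagreements:** the recess position worked out from the board's corners was about 3 mm off the one measured from its rim, so I used the rim. The two cameras differed by about 2 mm on some points, which is within their calibration. My single-point beaker readings differed by more (24 mm in x) and I did not rely on them.

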